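# Latch back the sprung tension roller, then hang the hoop on the J-hook

## Robot

A 6-joint arm with a two-finger parallel gripper is mounted at the origin on the work surface. World frame = base frame: x ahead of the robot, y to its left, z up, the work surface at z = 0. Lengths are in m, angles in rad, forces in N, time in s.
With the tool pointing down it reaches from about 0.225 to 0.875 m from the base axis. Payload 3.4 kg.
Tool frame: the origin (TCP) lies on the centre line of the jaws, within the pads' length; the fingertips stand 19 mm ahead of it and the grasp point (between the pads) is the TCP; z points along the fingers, y is the direction in which the jaws open and shut (so a half turn about z gives the same grasp; the last joint's range is limited). The gripper opens to 85 mm and grips with 20 to 120 N. Pads are 22 mm wide; open, the fingers measure 114 mm over their backs; the gripper's body (76 mm by 85 mm) begins 54 mm behind the grasp point. The pads swing forward as they close: fully open they stand 13 mm farther back than shut.
Start: joints at [1.198, 0.276, 1.505, -0, 1.361, -0.121], TCP at [0.143, 0.557, 0.25] pointing down, gripper open.
Joint ranges: [-2.89, 2.89], [-0.75, 2.08], [0.22, 2.7], [-1.18, 4.32], [0.11, 2.71], [-2.7, 2.7]. Speed limits (rad/s): [2.57, 2.57, 3.14, 3.14, 3.14, 3.14].

## Interface

Orientations are given as a unit quaternion [w, x, y, z].
In Python, from rig import monitor, eyes, manip, models gives the robot as it stands.
- The arm moves only by the tool send_rows, never from a script. Its argument "deltas" is a list of rows, each an object with "dp": the shift along the world's x, y, z each as a share of 0.12 m, from -1 to 1, a list of three; "rotation": the turn, a rotation vector about the world's x, y, z each as a share of 0.5 rad, from -1 to 1, a list of three. In form: [{"dp": [dx, dy, dz], "rotation": [rx, ry, rz]}, ...]. A call has 1 to 12 rows; each row is the pose to reach, as a shift and turn from the pose commanded when the call began; what a row does not reach only later rows make up. A row lasts 1/12 s, in which the tool goes at most 41.7 mm and 7.16 degrees, less where a joint would pass 70% of its speed; a pose out of reach is approached as far as the arm can. A call with a number of a shift or a turn outside -1 to 1 is refused whole. A call with a gripper value outside its range is refused whole. "fingers" is the closure, from -1 (fully open) to 1 (shut), set as the call begins (left out, the last holds). The fingers move at their own pace and stop on an object; "grip_force" is the grip in N (left out, the last holds). Time passes only in rows, so rows that repeat a pose let the fingers close. It gives the time, the measured TCP pose, the force and the opening at its end, in the units of the state.
- monitor.get_state(): the state, without advancing time (a new reading comes with each control period).
- eyes.get_image(name): name is "scene" or "side" or "wrist"; returns a dict with "color" (400x640x3 uint8, red, green, blue), "depth" (400x640 float32, m along the optical axis (not along the pixel's ray), 0 where there is no reading), "mtx" (3x3 intrinsics, pixels), "k1" (the pictures are not rectified: a ray, as slopes to the right and down, at radius r is drawn at 1 + k1 r^2 times it, then the intrinsics apply), "rvec" (rotation vector, rad) and "tvec" (3), from world to camera coordinates, as OpenCV has them. Camera axes: x right, y down, z forward; pixel columns grow to the right and rows downward; lengths in m; the calibration is good to about 2 mm. A picture is of the moment at which its call begins.
- manip.sign_off(): hands the job in, once; it reports no verdict.
Trained networks look in a picture, given as the dict that the camera call returned (one of the last four; its "shot" number tells which), for a name from the list of things; names that differ only in an ending like _2 or _b are one class to them, and where a whole thing is asked for, a point or a joint stands for the part that bears it (a point fixed in the world has none). Each returns a list of dicts, best first, with "score" (0 to 1); they miss things now and then, are a little off and sometimes report something else, mostly with a low value. They report only what shows in the picture. A call takes as long as a camera call.
- models.find_in(name, picture): "box" ([left, top, right, bottom] in pixels, round what is visible of it).
The state is a dict: "clock": time; "qpos": joint angles; "qd": joint speeds; "effort": joint torques, N m; "position": TCP position; "ee_rot": TCP orientation; "contact_force": force on the tool from outside, world axes, zero at the start; "moment": the same for the moment, N m; "width": finger opening in m.
Only numpy, scipy, OpenCV 4.12 (cv2) and the standard library are available. Lean on these libraries where they do the work, as an engineer would, in place of code of your own. Each camera call takes 0.05 s, during which the arm holds its last target.

## Task

Clear the unwind station for a roll change. First push the spring-loaded tension roller all the way back and sideways into its holding notch, so that it stays parked there by itself and does not snap back; then lift the blue hoop out of its stand by the rim and hang it on the J-hook over the spot the roller has left, hanging freely. Leave the core tube, the spare roller, the jar and the carton standing where they are, and do not drop the hoop.

Things in the scene. Friction and masses are not known exactly. Their poses are not given: they have to be found in the camera images.
- frame: Fixed station, z up: aluminium bed 16 mm thick with a black J-slot. Origin under it; bed x -50..75, y -110..130 mm; tab x 75..165, y -110..-20 carries a 16 mm square hook post at (135,-65), 266 mm high. The slot's long leg runs from the rest place (0,-65) along +y, turns to +x at its far end, then returns 17 mm to -y into the holding notch (yellow mark; red mark on the tooth beside it).
- dancer_slide (a joint): Travel (m) of the sprung roller carriage along frame +y: 0 at rest where its spring holds it, 0.150 at the hard stop. The spring pushes back with 3 N at 0, 8 N at 0.150. It can cross sideways to the notch only from 0.132 to 0.150; parked on the notch's floor it reads 0.115.
- dancer_cross (a joint): Sideways travel (m) of the same carriage along frame +x: 0 in the long leg, 0.030 fully across (hard stop). A light spring (1 to 2.5 N) pulls it back to 0, so a carriage let go outside the notch slides back and snaps home. Parked it reads 0.028 to 0.030, kept there by the tooth.
- push_corner (a point): Inner corner, at its top edge 120 mm up, of the red push angle on the carriage; moves with it, axes as the frame. Two upright plates, 8 mm thick, 40 to 120 mm above the table: one runs 55 mm to -x (its -y face is pushed to +y), one 55 mm to -y (its -x face is pushed to +x). A finger in the open quadrant (-x,-y) pushes both ways. The carriage bar below (y +-18, x -55..155 mm) has its top at 40 mm.
- roller_top (a point): Centre of the top of the white tension roller, 40 mm in diameter, upright on the carriage 132 mm to frame +x of push_corner; top 130 mm above the table. At rest it stands just where the hoop must hang.
- notch (a point): Middle of the holding notch at the bed's top face, where the carriage's guide pin rests when parked (the pin is 80 mm to frame +x of push_corner). Axes as the frame.
- hook_seat (a point): Middle of the seat of the dark twin-wire J-hook, at its top, 250 mm above the table; axes as the frame. Two 10 mm wires, 28 mm wide over both, run along frame x from the post (75 mm to +x, 266 mm high) to -x: level from 20 mm on the +x side to 15 mm on the -x side of here, then up to a tip 33 mm to -x whose top is 277 mm above the table. The hoop hangs square across them.
- hoop_center (a point): Centre of the blue rigid hoop, a wheel rim with no spokes: outer diameter 174 mm, inner 150 mm, 12 mm thick along its axis (local x), about 0.16 kg. It starts upright in the stand, local z up, its centre 99 mm and the top of its rim 186 mm above the table.
- stand: Fixed dark stand that holds the hoop upright: base 90 x 170 x 12 mm, two grey cheeks 130 mm long along local y, reaching 42 mm above the table, 14.5 mm apart along local x. Origin under its centre, local z up.
- core: Bystander: white plastic core tube standing on end, 76 mm in diameter, 100 mm high; origin at the centre of its underside.
- spare_roller: Bystander: bare aluminium roller standing on end, 40 mm in diameter, 116 mm high; origin at the centre of its underside.
- jar: Bystander: amber jar with black cap, 68 mm in diameter, 90 mm high; origin at the centre of its underside.
- carton: Bystander: small cardboard carton 60 x 90 x 60 mm; origin at the centre of its underside.

How it is judged:
By the outcome, as a careful person would: the job done as asked, in the order asked, and still so for the second after the job is handed in, with the robot touching nothing.
It also fails if it takes over 67 s, if anything falls off the work surface, if the arm or the gripper's body presses on something with over 40 N, if the wrist force passes 120 N, or if a joint passes its speed limit or range.

## Working session

There is one attempt and no reset: what is moved stays moved. The work goes in short steps, Python scripts to look and compute and a tool call to move; the robot and the scene stay as the last step left them, time stands still between calls to the robot, and variables do not carry over. Pictures are saved under pics/ and viewed, and the job is handed in when it is done.

Besides the shell and the picture viewer there is one more tool, called after ">>>" as name([rows], argument=value, ...), one row to a line, values as JSON. send_rows: Moves the arm, as the interface text tells. Its arguments: {"type":"object","properties":{"deltas":{"type":"array","items":{"type":"object","properties":{"dp":{"type":"array","items":{"type":"number"}},"rotation":{"type":"array","items":{"type":"number"}}}}},"fingers":{"type":"number"},"grip_force":{"type":"number"}},"required":["deltas"]}

```bash
mkdir -p pics; ls; python3 - <<'E'
from rig import monitor, eyes, manip, models
import cv2, numpy as np
s=monitor.get_state(); print(s)
for n in ["scene","side","wrist"]:
    p=eyes.get_image(n)
    cv2.imwrite(f"pics/{n}0.png",p["color"][:,:,::-1])
    np.savez(f"pics/{n}0.npz",**p)
    print(n,p["mtx"].tolist(),p["k1"],np.ravel(p["rvec"]),np.ravel(p["tvec"]))
    for name in ["frame","dancer_slide","hoop_center","stand","core","spare_roller","jar","carton","roller_top","push_corner"]:
        try: print(name,[(np.round(d["box"],0).tolist(),round(d["score"],2)) for d in models.find_in(name,p)[:2]])
        except Exception as e: print(name,e)
print(monitor.get_state()["clock"])
E
```

```text
pics
{'clock': 0.0, 'qpos': array([ 1.19800210e+00,  2.76619348e-01,  1.50613878e+00,  2.45763160e-05,
        1.36073031e+00, -1.21003155e-01]), 'qd': array([ 0.00019243, -0.00158142, -0.00035458,  0.00241966,  0.00035282,
        0.00055705]), 'effort': array([-1.22561323e-04, -4.16784024e+01, -2.45803982e+01,  2.84059452e-04,
        1.10103982e-02, -1.24687111e-05]), 'position': array([0.14306902, 0.55639685, 0.24942356]), 'ee_rot': array([-2.43314296e-04,  1.25565727e-01,  9.92084850e-01, -9.16211747e-04]), 'contact_force': array([0.16690989, 0.07036003, 0.03407232]), 'moment': array([-0.04284569,  0.01485788,  0.07856685]), 'width': 0.08583851635483389}
scene [[463.73629859418674, 0.0, 320.67578239012516], [0.0, 463.73629859418674, 195.9581647277005], [0.0, 0.0, 1.0]] -0.11722736077264564 [ 1.10477749  2.22451059 -1.1815735 ] [ 0.32843782 -0.16904847  1.94407753]
frame [([319.0, 168.0, 423.0, 282.0], 0.98)]
dancer_slide [([260.0, 154.0, 296.0, 193.0], 0.73), ([347.0, 192.0, 392.0, 244.0], 0.61)]
hoop_center [([262.0, 153.0, 296.0, 199.0], 0.56), ([427.0, 234.0, 451.0, 274.0], 0
[... 889 characters left out ...]
60.0, 271.0, 195.0], 0.65)]
jar [([287.0, 305.0, 316.0, 355.0], 0.85), ([243.0, 188.0, 313.0, 235.0], 0.45)]
carton [([357.0, 271.0, 393.0, 318.0], 0.61)]
roller_top [([246.0, 191.0, 317.0, 234.0], 0.76)]
push_corner [([246.0, 189.0, 313.0, 236.0], 0.7)]
wrist [[287.83165931026156, 0.0, 317.4467507797127], [0.0, 287.83165931026156, 196.86637196349398], [0.0, 0.0, 1.0]] -0.045743642451490873 [-2.31053785 -1.79176967 -0.23619333] [-0.57406351 -0.03383068  0.37878905]
frame [([126.0, 383.0, 154.0, 399.0], 0.8)]
dancer_slide []
hoop_center []
stand []
core []
spare_roller []
jar []
carton []
roller_top [([125.0, 383.0, 161.0, 396.0], 0.93)]
push_corner [([125.0, 379.0, 155.0, 400.0], 0.95)]
1.65
```

View images.

```bash
python3 - <<'E'
import cv2
a=cv2.imread("pics/scene0.png"); cv2.imwrite("pics/sc.png",cv2.resize(a[140:310,235:465],None,fx=3.4,fy=3.4,interpolation=cv2.INTER_CUBIC))
a=cv2.imread("pics/side0.png"); cv2.imwrite("pics/sd.png",cv2.resize(a[120:370,220:420],None,fx=2.4*1.0,fy=2.4,interpolation=cv2.INTER_CUBIC))
E
```

```text
(no output)
```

View pics/scene0.png

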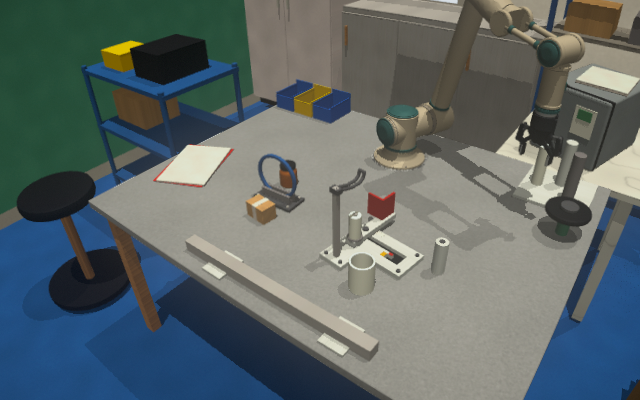

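View pics/sc.png

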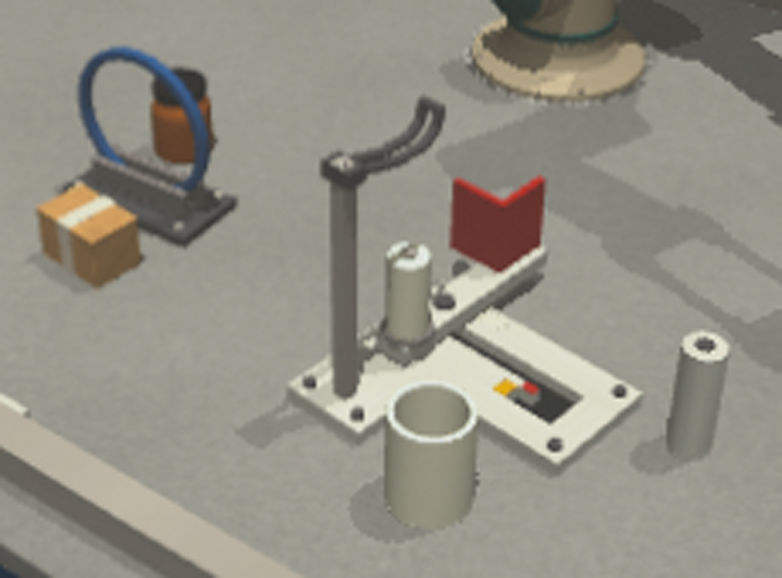

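View pics/side0.png

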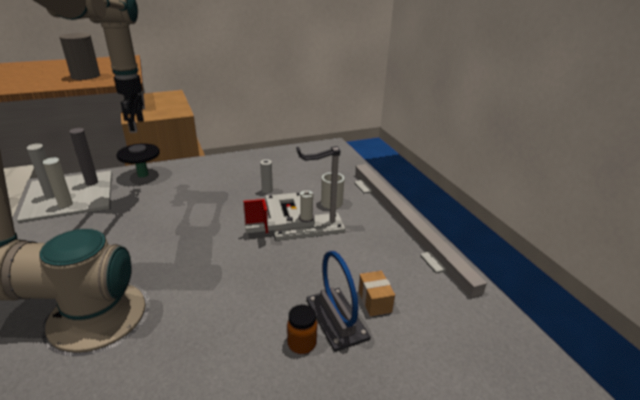

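View pics/sd.png

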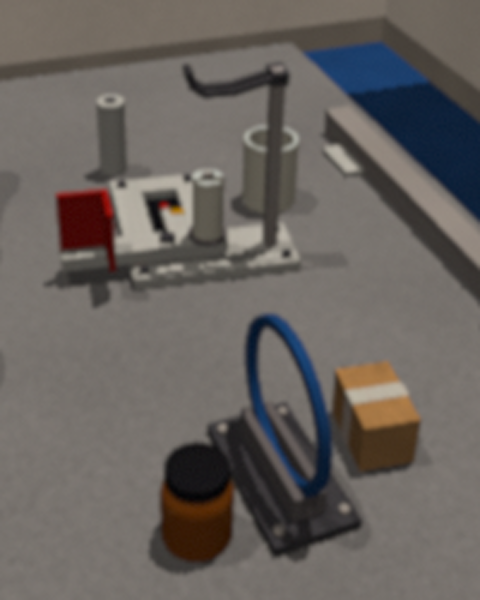

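View pics/wrist0.png

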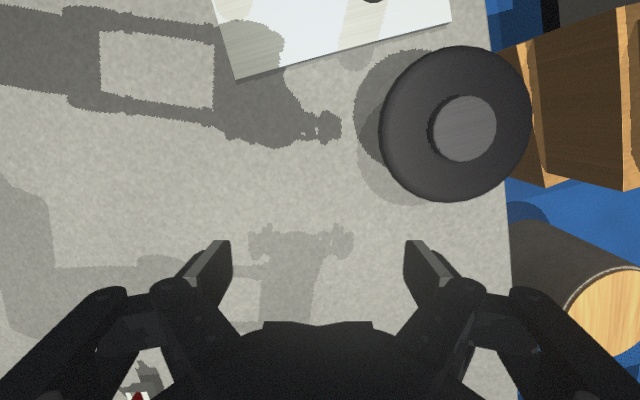

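```bash
cat > h.py <<'E'
import numpy as np, cv2
def dist(p): return np.array([float(p["k1"]),0,0,0,0.])
def cloud(p):
    h,w=p["depth"].shape
    u,v=np.meshgrid(np.arange(w),np.arange(h))
    n=cv2.undistortPointsIter(np.stack([u,v],-1).reshape(-1,1,2).astype(np.float64),p["mtx"],dist(p),None,None,(3,50,1e-10)).reshape(h,w,2)
    R,_=cv2.Rodrigues(np.ravel(p["rvec"])); t=np.ravel(p["tvec"])
    d=p["depth"].astype(float)
    c=np.dstack([n*d[...,None],d])
    W=(c-t)@R
    W[d<=0]=np.nan
    return W
def proj(p,X):
    return cv2.projectPoints(np.asarray(X,float).reshape(-1,1,3),np.ravel(p["rvec"]),np.ravel(p["tvec"]),p["mtx"],dist(p))[0].reshape(-1,2)
def load(n): return dict(np.load(n))
E
python3 - <<'E'
from h import *
for n in ["scene0","side0"]:
    p=load(f"pics/{n}.npz"); W=cloud(p); c=p["color"].astype(int)
    r,g,b=c[...,0],c[...,1],c[...,2]
    ok=(W[...,0]>0.1)&(W[...,0]<1.1)&(abs(W[...,1])<.7)&(W[...,2]<0.4)
    def rep(nm,m):
        q=W[m&ok]; print(n,nm,len(q),np.round(np.nanmedian(q,0),3),np.round(np.nanpercentile(q,3,0),3),np.round(np.nanpercentile(q,97,0),3))
    rep("red",(r>80)&(g<.45*r)&(b<.45*r)&(W[...,2]>.03))
    rep("blue",(b>1.3*r)&(b>60)&(W[...,2]>.05))
    rep("orange",(r>100)&(b<.5*r)&(g>.4*r))
    # table height
    tb=ok&(abs(W[...,2])<.02); print("table z",np.nanmedian(W[...,2][tb]))
    # topdown of frame
    lo=np.array([.2,-.45]);S=1000
    img=np.zeros((900,900,3),np.uint8)
    zz=np.full((900,900),-9.)
    for X,col in zip(W[ok],c[ok]):
        i=((X[:2]-lo)*S).astype(int)
        if 0<=i[0]<900 and 0<=i[1]<900 and X[2]>zz[i[0],i[1]]:
            zz[i[0],i[1]]=X[2]; cv2.circle(img,(int(i[1]),int(i[0])),1,col[::-1].tolist(),-1)
    cv2.imwrite(f"pics/td_{n}.png",img[:650,:800])
E
```

```text
scene0 red 58 [0.451 0.197 0.118] [0.407 0.144 0.113] [0.463 0.205 0.121]
scene0 blue 272 [ 0.534 -0.174  0.14 ] [ 0.463 -0.276  0.057] [ 0.543 -0.115  0.182]
scene0 orange 745 [0.459 0.167 0.062] [ 0.408 -0.56   0.002] [0.671 0.208 0.115]
table z -0.001130195805390842
side0 red 74 [0.45  0.191 0.119] [0.406 0.139 0.112] [0.459 0.202 0.121]
side0 blue 367 [ 0.53  -0.237  0.166] [ 0.523 -0.283  0.055] [ 0.537 -0.131  0.185]
side0 orange 450 [ 0.638 -0.194  0.059] [ 0.417 -0.223  0.015] [0.669 0.398 0.121]
table z -0.0005891493516887179
```

View pics/td_scene0.png

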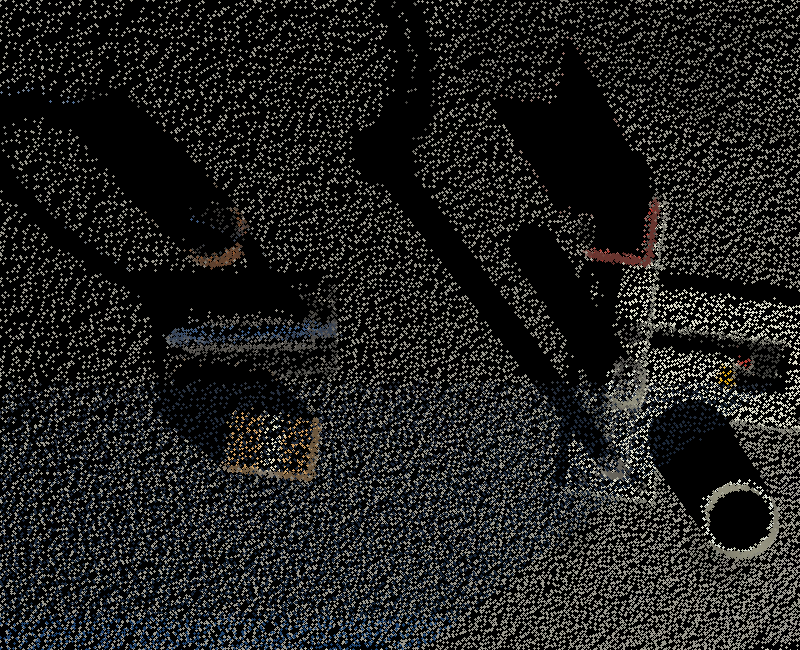

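View pics/td_side0.png

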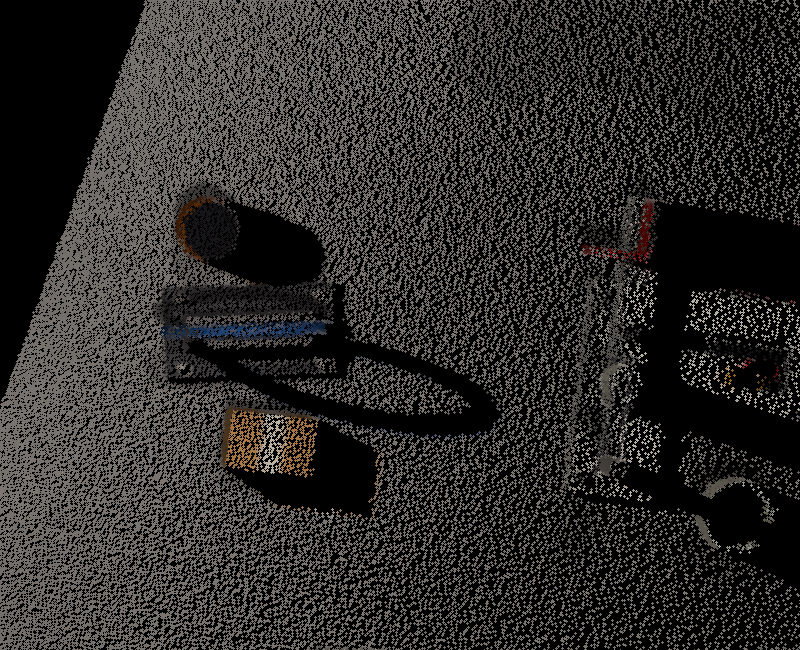

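```bash
cat > fit.py <<'E'
from h import *
from scipy.optimize import least_squares
def box(P,lo,hi):
    lo=np.array(lo);hi=np.array(hi);q=abs(P-(lo+hi)/2)-(hi-lo)/2
    return np.linalg.norm(np.maximum(q,0),axis=1)+np.minimum(q.max(1),0)
def cyl(P,c,r,z0,z1):
    q=np.stack([np.hypot(P[:,0]-c[0],P[:,1]-c[1])-r,abs(P[:,2]-(z0+z1)/2)-(z1-z0)/2],1)
    return np.linalg.norm(np.maximum(q,0),axis=1)+np.minimum(q.max(1),0)
def sdf_frame(P,s=0,c=0):
    k=np.array([-80+c*1e3,-65+s*1e3,0.])
    P=P*1e3;Q=P-k
    return np.min([box(P,[-50,-110,0],[75,130,16]),box(P,[75,-110,0],[165,-20,16]),box(P,[127,-73,0],[143,-57,266]),
      box(Q,[-55,0,40],[8,8,120]),box(Q,[0,-55,40],[8,8,120]),box(Q,[-55,-18,20],[155,18,40]),cyl(Q,[132,0],20,40,130)],axis=0)
def sdf_hoop(P):
    P=P*1e3;Q=P-[0,0,99]
    r=np.hypot(Q[:,1],Q[:,2])
    q=np.stack([abs(r-81)-6,abs(Q[:,0])-6],1)
    h=np.linalg.norm(np.maximum(q,0),axis=1)+np.minimum(q.max(1),0)
    return np.minimum(h,box(P,[-45,-85,0],[45,85,12]))
def sdf_hooponly(P):
    Q=P*1e3
    r=np.hypot(Q[:,1],Q[:,2])
    q=np.stack([abs(r-81)-6,abs(Q[:,0])-6],1)
    return np.linalg.norm(np.maximum(q,0),axis=1)+np.minimum(q.max(1),0)
def toloc(P,x):
    c,s=np.cos(x[2]),np.sin(x[2]); d=P-[x[0],x[1],0]
    return np.stack([c*d[:,0]+s*d[:,1],-s*d[:,0]+c*d[:,1],d[:,2]],1)
def fit(P,x0,sdf,gate=12,n=4):
    x=np.array(x0,float)
    for g in np.linspace(25,gate,n):
        d=sdf(toloc(P,x)); m=abs(d)<g
        r=least_squares(lambda y:sdf(toloc(P[m],y)),x,loss="soft_l1",f_scale=2.,x_scale=[.01,.01,.05]); x=r.x
    return x,m.sum(),np.median(abs(sdf(toloc(P[m],x))))
def pts(p,box_,zmin=.006):
    W=cloud(p).reshape(-1,3); m=(W[:,0]>box_[0])&(W[:,0]<box_[1])&(W[:,1]>box_[2])&(W[:,1]<box_[3])&(W[:,2]>zmin)&(W[:,2]<.3)
    return W[m]
E
python3 - <<'E'
from fit import *
A=[load("pics/scene0.npz"),load("pics/side0.npz")]
F=[pts(p,(.38,.72,.1,.42)) for p in A]
H=[pts(p,(.45,.62,-.35,-.05),.003) for p in A]
x0=[.537,.25,-.12]
for P in F+[np.vstack(F)]:
    x,n,e=fit(P,x0,sdf_frame); print("frame",np.round(x,4),n,round(e,2))
for P in H+[np.vstack(H)]:
    x,n,e=fit(P,[.53,-.2,0.],sdf_hoop); print("hoop",np.round(x,4),n,round(e,2))
    B=P[P[:,2]>.06]
    x,n,e=fit(B-[0,0,.099],x,sdf_hooponly); print("hooponly",np.round(x,4),n,round(e,2))
E
```

```text
frame [ 0.5424  0.2454 -0.1343] 3971 1.37
frame [ 0.5416  0.2449 -0.1357] 3577 1.29
frame [ 0.5421  0.2451 -0.1348] 7545 1.33
hoop [ 0.5364 -0.1992  0.0158] 962 2.63
hooponly [ 0.5319 -0.2002  0.0531] 321 1.52
hoop [ 0.5298 -0.2014  0.0349] 2667 1.14
hooponly [ 0.5305 -0.2012  0.0361] 705 0.63
hoop [ 0.5305 -0.2012  0.0365] 3568 1.29
hooponly [ 0.5308 -0.2011  0.0391] 1026 0.85
```

>>> send_rows([
  {"dp": [0.2,-0.25,0],"rotation": [0,0,-0.24]},
  {"dp": [0.4,-0.5,0],"rotation": [0,0,-0.48]},
  {"dp": [0.6,-0.75,0],"rotation": [0,0,-0.72]},
  {"dp": [0.8,-1,0],"rotation": [0,0,-0.97]},
], fingers=1, grip_force=60)

```text
clock: 1.98
position: [0.2398, 0.4357, 0.2503]
ee_rot: [0.0, 0.362, 0.932, 0.0]
contact_force: [1.0, -0.3, -0.1]
width: 0.039
```

>>> send_rows([
  {"dp": [0.2,-0.25,0],"rotation": [0,0,-0.24]},
  {"dp": [0.4,-0.5,0],"rotation": [0,0,-0.48]},
  {"dp": [0.6,-0.75,0],"rotation": [0,0,-0.72]},
  {"dp": [0.8,-1,0],"rotation": [0,0,-0.97]},
])

```text
clock: 2.32
position: [0.336, 0.3153, 0.2506]
ee_rot: [0.0, 0.576, 0.818, 0.0]
contact_force: [0.2, -0.0, -0.5]
width: 0.0003
```

>>> send_rows([
  {"dp": [0.2,-0.25,0],"rotation": [0,0,-0.24]},
  {"dp": [0.4,-0.5,0],"rotation": [0,0,-0.48]},
  {"dp": [0.6,-0.75,0],"rotation": [0,0,-0.72]},
  {"dp": [0.8,-1,0],"rotation": [0,0,-0.97]},
  {"dp": [0.8,-1,0],"rotation": [0,0,-0.97]},
  {"dp": [0.8,-1,0],"rotation": [0,0,-0.97]},
])

```text
clock: 2.82
position: [0.4324, 0.1954, 0.2503]
ee_rot: [-0.0, 0.755, 0.656, -0.0]
contact_force: [-0.6, 0.6, 0.2]
width: 0.0
```

```bash
python3 - <<'E'
from fit import *
from rig import eyes,monitor
p=eyes.get_image("wrist"); np.savez("pics/wrist1.npz",**p); cv2.imwrite("pics/wrist1.png",p["color"][:,:,::-1])
R,_=cv2.Rodrigues(np.ravel(p["rvec"])); print("cam",-R.T@np.ravel(p["tvec"]), "fwd",R[2])
P=pts(p,(.38,.74,.1,.42)); print(len(P))
x,n,e=fit(P,[.542,.245,-.135],sdf_frame); print(x,n,e)
print(monitor.get_state()["position"])
E
```

```text
cam [0.44127231 0.25992833 0.37404276] fwd [-0.03683831 -0.25855337 -0.9652943 ]
51821
[ 0.5420433   0.24496809 -0.13553713] 29418 0.5296892457565292
[0.43136302 0.19647007 0.25022585]
```

View pics/wrist1.png

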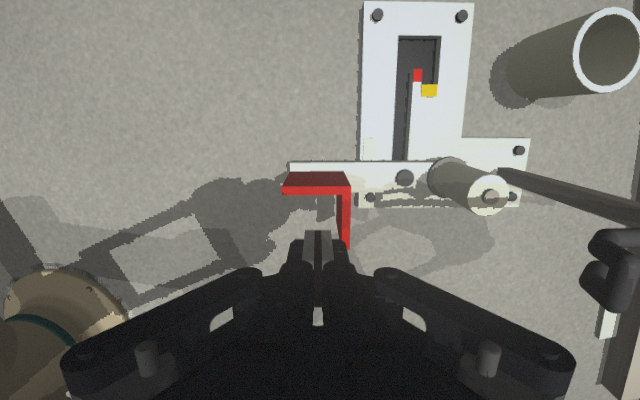

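>>> send_rows([
  {"dp": [-0.03,-0.21,0],"rotation": [0,0,0]},
  {"dp": [-0.03,-0.21,-0.2],"rotation": [0,0,0]},
  {"dp": [-0.03,-0.21,-0.5],"rotation": [0,0,0]},
  {"dp": [-0.03,-0.21,-0.8],"rotation": [0,0,0]},
  {"dp": [-0.03,-0.21,-0.9],"rotation": [0,0,0]},
  {"dp": [-0.03,-0.21,-0.9],"rotation": [0,0,0]},
])

```text
clock: 3.37
position: [0.4238, 0.1724, 0.1393]
ee_rot: [-0.002, 0.753, 0.659, -0.003]
contact_force: [-0.3, -0.2, 0.6]
width: -0.0002
```

>>> send_rows([
  {"dp": [0,0,-0.2],"rotation": [0,0,0]},
  {"dp": [0,0,-0.39],"rotation": [0,0,0]},
  {"dp": [0,0,-0.39],"rotation": [0,0,0]},
  {"dp": [0,0,-0.39],"rotation": [0,0,0]},
])

```text
clock: 3.7
position: [0.4277, 0.1727, 0.0964]
ee_rot: [0.0, 0.753, 0.658, 0.0]
contact_force: [-0.3, -0.5, 1.1]
width: 0.0002
```

```bash
cat > st.py <<'E'
from fit import *
from rig import eyes,monitor
def tf(x): 
    return toloc(np.array([x],float),[.5420,.2450,-.1355])[0]
s=monitor.get_state(); print(s["clock"],"pos",np.round(s["position"],4),"frame",np.round(tf(s["position"])*1e3,1),"F",np.round(s["contact_force"],1),"Fframe",np.round(tf(s["contact_force"]+np.array([.542,.245,0])),1), "w",s["width"])
E
python3 st.py
```

```text
3.7 pos [0.4277 0.1727 0.0964] frame [-103.4  -87.    96.4] F [-0.3 -0.5  1.1] Fframe [-0.2 -0.5  1.1] w 0.00016290249112042526
```

>>> send_rows([
  {"dp": [0.014,0.1,0],"rotation": [0,0,0]},
  {"dp": [0.027,0.2,0],"rotation": [0,0,0]},
  {"dp": [0.041,0.3,0],"rotation": [0,0,0]},
  {"dp": [0.055,0.4,0],"rotation": [0,0,0]},
  {"dp": [0.068,0.5,0],"rotation": [0,0,0]},
  {"dp": [0.082,0.6,0],"rotation": [0,0,0]},
  {"dp": [0.095,0.7,0],"rotation": [0,0,0]},
  {"dp": [0.109,0.8,0],"rotation": [0,0,0]},
  {"dp": [0.109,0.8,0],"rotation": [0,0,0]},
])

```text
clock: 4.45
position: [0.4412, 0.2702, 0.0961]
ee_rot: [0.0, 0.753, 0.658, 0.001]
contact_force: [-0.8, -4.9, 3.6]
width: 0.0
```

```bash
python3 st.py
```

```text
4.45 pos [0.4412 0.2702 0.0961] frame [-103.3   11.4   96.1] F [-0.8 -4.9  3.6] Fframe [-0.1 -4.9  3.6] w 3.770139747764835e-05
```

>>> send_rows([
  {"dp": [0.014,0.1,0],"rotation": [0,0,0]},
  {"dp": [0.027,0.2,0],"rotation": [0,0,0]},
  {"dp": [0.041,0.3,0],"rotation": [0,0,0]},
  {"dp": [0.056,0.41,0],"rotation": [0,0,0]},
  {"dp": [0.056,0.41,0],"rotation": [0,0,0]},
  {"dp": [0.056,0.41,0],"rotation": [0,0,0]},
])

```text
clock: 4.95
position: [0.4468, 0.3165, 0.0956]
ee_rot: [0.0, 0.753, 0.658, -0.001]
contact_force: [-1.7, -6.3, 3.9]
width: 0.0002
```

```bash
python3 st.py; python3 - <<'E'
from fit import *
from rig import eyes
for n in ["scene","wrist","side"]:
    p=eyes.get_image(n); np.savez(f"pics/{n}2.npz",**p); 
    im=p["color"][:,:,::-1]
    if n=="scene": im=cv2.resize(im[140:310,285:465],None,fx=3.4,fy=3.4,interpolation=cv2.INTER_CUBIC)
    cv2.imwrite(f"pics/{n}2.png",im)
    W=cloud(p); c=p["color"].astype(int); r,g,b=c[...,0],c[...,1],c[...,2]
    m=(r>70)&(g<.45*r)&(b<.45*r)&(W[...,2]>.05)&(W[...,2]<.14)&(W[...,0]>.3)&(W[...,0]<.6)
    Q=toloc(W[m],[.5420,.2450,-.1355])*1e3
    # fit corner
    def f(k): 
        q=Q-[k[0],k[1],0]
        return np.minimum(box(q,[-55,0,40],[8,8,120]),box(q,[0,-55,40],[8,8,120]))
    if len(Q)>20:
        rr=least_squares(f,[-75,75],loss="soft_l1",f_scale=2.); print(n,len(Q),rr.x, np.median(abs(f(rr.x))))
E
```

```text
4.95 pos [0.4468 0.3165 0.0956] frame [-104.    57.9   95.6] F [-1.7 -6.3  3.9] Fframe [-0.8 -6.5  3.9] w 0.00016464989654096742
scene 27 [-76.96773875  65.4751683 ] 1.2946134340185296
wrist 2256 [-79.50893928  62.39729185] 0.26765828714162154
side 32 [-81.50915443  58.35378766] 1.1560528084734614
```

View pics/wrist2.png

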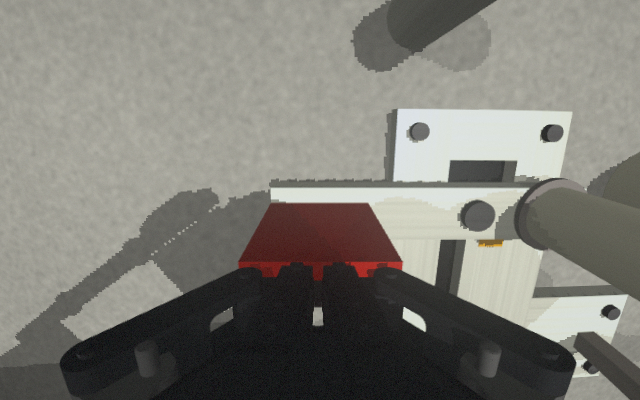

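View pics/scene2.png

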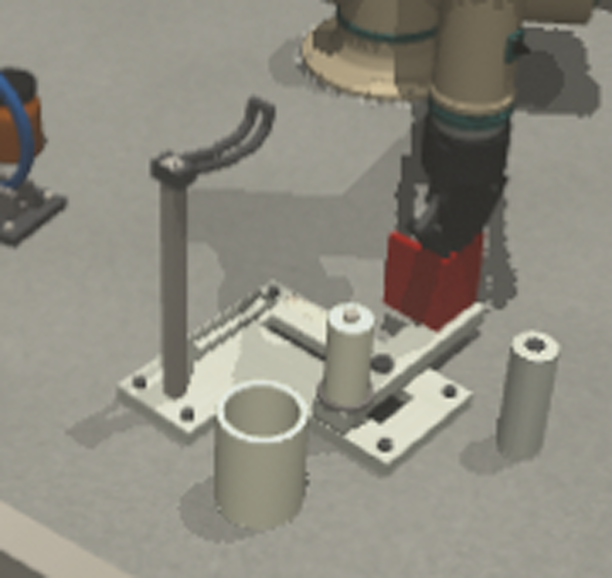

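```bash
cat > car.py <<'E'
from fit import *
FX=[.5420,.2450,-.1355]
def carfit(p,s0,c0):
    W=cloud(p); P=W.reshape(-1,3); Q=toloc(P,FX)
    m=(Q[:,0]>-.06)&(Q[:,0]<.13)&(Q[:,1]>-.1)&(Q[:,1]<.13)&(Q[:,2]>.022)&(Q[:,2]<.14)
    Q=Q[m]*1e3
    def f(k):
        q=Q-[-80+k[1],-65+k[0],0]
        return np.min([box(q,[-55,0,40],[8,8,120]),box(q,[0,-55,40],[8,8,120]),box(q,[-55,-18,20],[155,18,40]),cyl(q,[132,0],20,40,130)],axis=0)
    x=np.array([s0,c0],float)
    for g in (25,15,8):
        mm=abs(f(x))<g
        x=least_squares(lambda k:f(k)[mm],x,loss="soft_l1",f_scale=1.).x
    return x,mm.sum(),np.median(abs(f(x)[mm]))
E
python3 - <<'E'
from car import *
for n in ["wrist2","scene2","side2"]: print(n,carfit(load(f"pics/{n}.npz"),127,0))
p=load("pics/wrist1.npz");print(carfit(p,3,0))
E
```

```text
wrist2 (array([127.53889405,   0.29639398]), np.int64(17020), np.float64(0.4369643292714436))
scene2 (array([1.29281398e+02, 1.07984657e-01]), np.int64(761), np.float64(1.3728012826300393))
side2 (array([127.2823244 ,  -0.39675491]), np.int64(677), np.float64(1.5271731608904275))
(array([-0.25085333,  0.316017  ]), np.int64(5524), np.float64(0.6632666967349845))
```

>>> send_rows([
  {"dp": [0.008,0.06,0],"rotation": [0,0,0]},
  {"dp": [0.016,0.116,0],"rotation": [0,0,0]},
  {"dp": [0.016,0.116,0],"rotation": [0,0,0]},
  {"dp": [0.016,0.116,0],"rotation": [0,0,0]},
])

```text
clock: 5.43
position: [0.4485, 0.3295, 0.0956]
ee_rot: [0.001, 0.753, 0.658, -0.001]
contact_force: [-2.4, -6.7, 5.5]
width: -0.0002
```

>>> send_rows([
  {"dp": [0.05,-0.007,0],"rotation": [0,0,0]},
  {"dp": [0.1,-0.014,0],"rotation": [0,0,0]},
  {"dp": [0.15,-0.02,0],"rotation": [0,0,0]},
  {"dp": [0.2,-0.027,0],"rotation": [0,0,0]},
  {"dp": [0.25,-0.034,0],"rotation": [0,0,0]},
  {"dp": [0.25,-0.034,0],"rotation": [0,0,0]},
])

```text
clock: 5.93
position: [0.4791, 0.3251, 0.0962]
ee_rot: [0.0, 0.754, 0.657, -0.001]
contact_force: [-3.2, -7.7, 6.8]
width: 0.0001
```

```bash
python3 st.py; python3 - <<'E'
from car import *
from rig import eyes
p=eyes.get_image("wrist"); np.savez("pics/wrist3.npz",**p); print(carfit(p,141,20))
E
```

```text
5.9333 pos [0.4791 0.3251 0.0962] frame [-73.2  70.8  96.2] F [-3.2 -7.7  6.8] Fframe [-2.1 -8.   6.8] w 9.043983477279634e-05
(array([141.27676915,  29.99952487]), np.int64(21339), np.float64(0.3858080531996215))
```

>>> send_rows([
  {"dp": [0.025,-0.003,0],"rotation": [0,0,0]},
  {"dp": [0.05,-0.007,0],"rotation": [0,0,0]},
  {"dp": [0.05,-0.007,0],"rotation": [0,0,0]},
])

```text
clock: 6.23
position: [0.4812, 0.3245, 0.0969]
ee_rot: [-0.002, 0.754, 0.657, -0.004]
contact_force: [-12.8, -6.0, 15.8]
width: -0.0001
```

```bash
python3 st.py; python3 - <<'E'
from car import *
from rig import eyes
p=eyes.get_image("wrist"); np.savez("pics/wrist3.npz",**p); cv2.imwrite("pics/wrist3.png",p["color"][:,:,::-1]);print(carfit(p,141,30))
E
```

```text
6.2333 pos [0.4812 0.3245 0.0969] frame [-71.   70.6  96.9] F [-12.8  -6.   15.8] Fframe [-11.9  -7.7  15.8] w -0.00012353251460651203
(array([141.18410021,  30.21970637]), np.int64(21763), np.float64(0.39106061429235695))
```

View pics/wrist3.png

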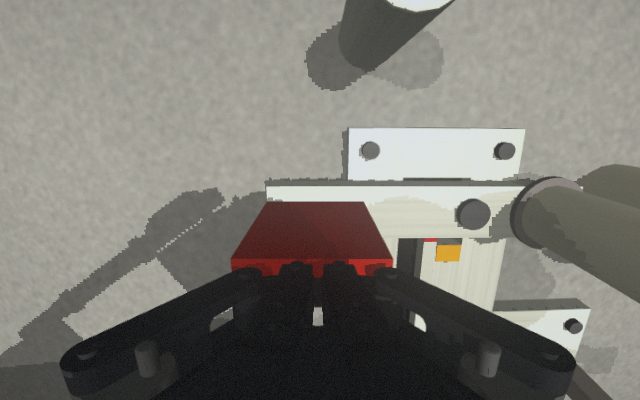

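>>> send_rows([
  {"dp": [-0.02,0.003,0],"rotation": [0,0,0]},
  {"dp": [-0.033,-0.06,0],"rotation": [0,0,0]},
  {"dp": [-0.042,-0.12,0],"rotation": [0,0,0]},
  {"dp": [-0.05,-0.18,0],"rotation": [0,0,0]},
  {"dp": [-0.058,-0.24,0],"rotation": [0,0,0]},
  {"dp": [-0.058,-0.24,0],"rotation": [0,0,0]},
])

```text
clock: 6.78
position: [0.476, 0.2957, 0.0964]
ee_rot: [-0.001, 0.754, 0.657, -0.002]
contact_force: [-6.1, -3.0, 10.5]
width: 0.0001
```

```bash
python3 st.py; python3 - <<'E'
from car import *
from rig import eyes
p=eyes.get_image("wrist"); np.savez("pics/wrist4.npz",**p); cv2.imwrite("pics/wrist4.png",p["color"][:,:,::-1]);print(carfit(p,115,29))
E
```

```text
6.7833 pos [0.476  0.2957 0.0964] frame [-72.3  41.4  96.4] F [-6.1 -3.  10.5] Fframe [-5.6 -3.8 10.5] w 0.00013105461587773054
(array([114.81770071,  30.1026928 ]), np.int64(21624), np.float64(0.3827120347307016))
```

>>> send_rows([
  {"dp": [-0.03,0.0,0],"rotation": [0,0,0]},
  {"dp": [-0.08,0.005,0],"rotation": [0,0,0]},
  {"dp": [-0.13,0.0,0],"rotation": [0,0,0]},
  {"dp": [-0.13,-0.03,0],"rotation": [0,0,0]},
  {"dp": [-0.13,-0.05,0.2],"rotation": [0,0,0]},
  {"dp": [-0.13,-0.05,0.5],"rotation": [0,0,0]},
  {"dp": [-0.13,-0.05,0.8],"rotation": [0,0,0]},
  {"dp": [-0.13,-0.05,1.0],"rotation": [0,0,0]},
  {"dp": [-0.13,-0.05,1.0],"rotation": [0,0,0]},
])

```text
clock: 7.58
position: [0.4659, 0.2935, 0.2212]
ee_rot: [0.001, 0.753, 0.658, 0.006]
contact_force: [0.2, -0.3, -0.4]
width: -0.0001
```

```bash
python3 st.py; python3 - <<'E'
from car import *
from rig import eyes
p=eyes.get_image("wrist"); np.savez("pics/wrist5.npz",**p); cv2.imwrite("pics/wrist5.png",p["color"][:,:,::-1]);print(carfit(p,115,29))
E
```

```text
7.5833 pos [0.4659 0.2935 0.2212] frame [-82.   37.8 221.2] F [ 0.2 -0.3 -0.4] Fframe [ 0.2 -0.3 -0.4] w -8.165540181978636e-05
(array([114.65851883,  27.95841329]), np.int64(8793), np.float64(0.5149469141325795))
```

View pics/wrist5.png

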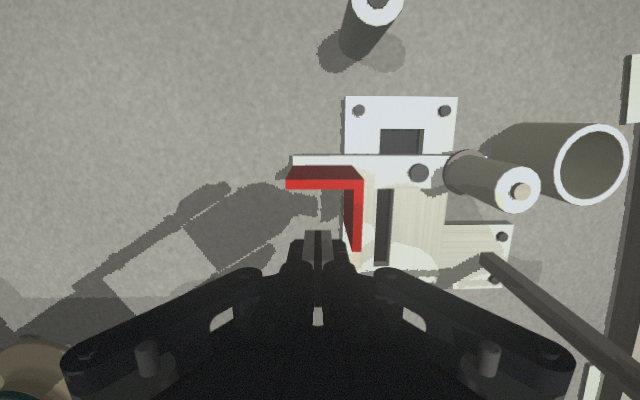

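>>> send_rows([
  {"dp": [-0.1,0,0.3],"rotation": [0,0,0]},
  {"dp": [-0.1,-0.2,0.6],"rotation": [0,0,0]},
  {"dp": [-0.1,-0.45,0.7],"rotation": [0,0,0]},
  {"dp": [-0.1,-0.7,0.7],"rotation": [0,0,0]},
  {"dp": [-0.1,-1,0.7],"rotation": [0,0,0]},
])

```text
clock: 8.05
position: [0.4509, 0.1714, 0.2992]
ee_rot: [-0.0, 0.753, 0.658, 0.001]
contact_force: [1.7, 0.5, -0.4]
width: 0.0001
```

>>> send_rows([
  {"dp": [0,-0.25,0],"rotation": [0,0,0.1]},
  {"dp": [0,-0.5,0],"rotation": [0,0,0.2]},
  {"dp": [0,-0.75,0],"rotation": [0,0,0.3]},
  {"dp": [0,-1,0],"rotation": [0,0,0.35]},
])

```text
clock: 8.38
position: [0.4502, 0.0503, 0.2978]
ee_rot: [-0.001, 0.692, 0.722, -0.0]
contact_force: [0.3, -0.5, 1.1]
width: -0.0001
```

>>> send_rows([
  {"dp": [0.1,-0.25,0],"rotation": [0,0,0]},
  {"dp": [0.2,-0.5,0],"rotation": [0,0,0]},
  {"dp": [0.3,-0.75,0],"rotation": [0,0,0]},
  {"dp": [0.4,-1,0],"rotation": [0,0,0]},
], fingers=-1)

```text
clock: 8.72
position: [0.4989, -0.0698, 0.2978]
ee_rot: [-0.001, 0.693, 0.721, 0.0]
contact_force: [0.3, 0.1, -0.1]
width: 0.0488
```

>>> send_rows([
  {"dp": [0.1,-0.25,0],"rotation": [0,0,0]},
  {"dp": [0.2,-0.5,0],"rotation": [0,0,0]},
  {"dp": [0.25,-0.7,0],"rotation": [0,0,0]},
  {"dp": [0.25,-0.7,0],"rotation": [0,0,0]},
  {"dp": [0.25,-0.7,0],"rotation": [0,0,0]},
])

```text
clock: 9.13
position: [0.5288, -0.1535, 0.2972]
ee_rot: [-0.002, 0.694, 0.72, -0.0]
contact_force: [-0.3, 0.2, -0.3]
width: 0.0854
```

```bash
python3 - <<'E'
from car import *
from rig import eyes,monitor
p=eyes.get_image("wrist"); np.savez("pics/wrist6.npz",**p); cv2.imwrite("pics/wrist6.png",p["color"][:,:,::-1])
s=monitor.get_state(); print(s["position"],s["ee_rot"],s["width"])
P=pts(p,(.43,.62,-.35,-.07),.004);x,n,e=fit(P,[.5306,-.2012,.037],sdf_hoop); print(x,n,e)
B=P[P[:,2]>.06];x,n,e=fit(B-[0,0,.099],x,sdf_hooponly); print(x,n,e)
E
```

```text
[ 0.5284736  -0.15246342  0.29766745] [-1.84157945e-03  6.93468037e-01  7.20485032e-01  9.78763777e-05] 0.08543175756130271
[ 0.52996156 -0.20693994  0.02591133] 6903 0.6890194915295105
[ 0.53033801 -0.20839769  0.03376755] 1909 0.4125064122838751
```

View pics/wrist6.png

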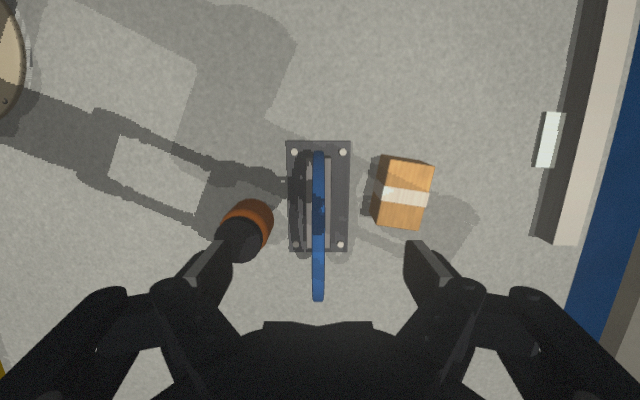

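>>> send_rows([
  {"dp": [0,0,-0.25],"rotation": [0,0,0]},
  {"dp": [0,0,-0.5],"rotation": [0,0,0]},
  {"dp": [0,0,-0.75],"rotation": [0,0,0]},
  {"dp": [0,0,-0.95],"rotation": [0,0,0]},
])

```text
clock: 9.52
position: [0.5275, -0.1506, 0.1832]
ee_rot: [-0.001, 0.693, 0.721, 0.0]
contact_force: [-0.7, -0.3, 0.3]
width: 0.0855
```

>>> send_rows([
  {"dp": [0,0,-0.1],"rotation": [0,0,0]},
  {"dp": [0,0,-0.18],"rotation": [0,0,0]},
  {"dp": [0,0,-0.18],"rotation": [0,0,0]},
  {"dp": [0,0,-0.18],"rotation": [0,0,0]},
])

```text
clock: 9.85
position: [0.5289, -0.152, 0.164]
ee_rot: [-0.0, 0.693, 0.721, 0.0]
contact_force: [0.8, -0.4, 0.4]
width: 0.0852
```

>>> send_rows([
  {"dp": [0,0,0],"rotation": [0,0,0]},
  {"dp": [0,0,0],"rotation": [0,0,0]},
  {"dp": [0,0,0],"rotation": [0,0,0]},
  {"dp": [0,0,0],"rotation": [0,0,0]},
  {"dp": [0,0,0],"rotation": [0,0,0]},
  {"dp": [0,0,0],"rotation": [0,0,0]},
  {"dp": [0,0,0],"rotation": [0,0,0]},
  {"dp": [0,0,0],"rotation": [0,0,0]},
  {"dp": [0,0,0],"rotation": [0,0,0]},
  {"dp": [0,0,0],"rotation": [0,0,0]},
], fingers=1, grip_force=80)

```text
clock: 10.68
position: [0.529, -0.1528, 0.1643]
ee_rot: [0.0, 0.693, 0.721, 0.0]
contact_force: [-0.8, 0.0, 2.9]
width: 0.0102
```

```bash
python3 st.py; python3 - <<'E'
from car import *
from rig import eyes,monitor
for n in ["scene","side"]:
    p=eyes.get_image(n); np.savez(f"pics/{n}7.npz",**p); im=p["color"][:,:,::-1]
    im=im[130:330,200:440] if n=="scene" else im[160:360,240:440]
    cv2.imwrite(f"pics/{n}7.png",cv2.resize(im,None,fx=2.8,fy=2.8,interpolation=cv2.INTER_CUBIC))
E
```

```text
10.6833 pos [ 0.529  -0.1528  0.1643] frame [  40.9 -395.9  164.3] F [-0.8  0.   2.9] Fframe [-0.8 -0.1  2.9] w 0.010205482973922224
```

View pics/side7.png

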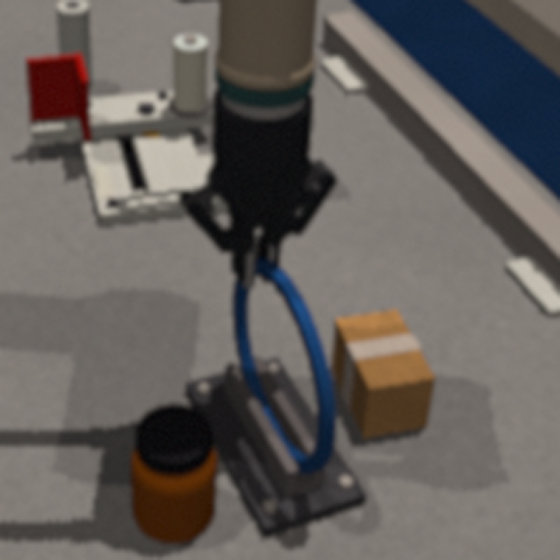

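View pics/scene7.png

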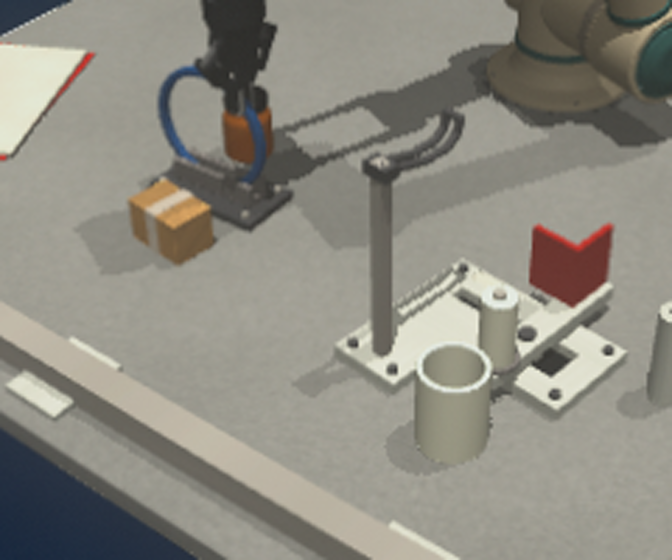

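>>> send_rows([
  {"dp": [0,0,0.06],"rotation": [0,0,0]},
  {"dp": [0,0,0.15],"rotation": [0,0,0]},
  {"dp": [0,0,0.27],"rotation": [0,0,0]},
  {"dp": [0,0,0.4],"rotation": [0,0,0]},
  {"dp": [0,0,0.55],"rotation": [0,0,0]},
  {"dp": [0,0,0.7],"rotation": [0,0,0]},
  {"dp": [0,0,0.85],"rotation": [0,0,0]},
  {"dp": [0,0,0.95],"rotation": [0,0,0]},
  {"dp": [0,0,1],"rotation": [0,0,0]},
  {"dp": [0,0,1],"rotation": [0,0,0]},
])

```text
clock: 11.62
position: [0.5292, -0.1532, 0.2849]
ee_rot: [0.001, 0.693, 0.721, 0.0]
contact_force: [-0.2, -0.1, -1.2]
width: 0.0101
```

```bash
python3 st.py; cat > hoop.py <<'E'
from car import *
from rig import eyes,monitor
def hoopfit(tag,x0,names=("scene","side")):
    # x0: cx,cy,cz,yaw,roll(about world x... tilt about local y)
    Ps=[]
    for n in names:
        p=eyes.get_image(n); np.savez(f"pics/{n}{tag}.npz",**p); im=p["color"][:,:,::-1]
        cv2.imwrite(f"pics/{n}{tag}.png",cv2.resize(im[100:330,180:440],None,fx=2.6,fy=2.6,interpolation=cv2.INTER_CUBIC))
        W=cloud(p).reshape(-1,3); c=p["color"].reshape(-1,3).astype(int)
        m=(c[:,2]>1.3*c[:,0])&(c[:,2]>50)&(np.linalg.norm(W-np.array(x0[:3]),axis=1)<.15)
        Ps.append(W[m])
    def sd(P,x):
        d=P-x[:3]; cy,sy=np.cos(x[3]),np.sin(x[3]); ct,st=np.cos(x[4]),np.sin(x[4])
        L=np.stack([cy*d[:,0]+sy*d[:,1],-sy*d[:,0]+cy*d[:,1],d[:,2]],1)
        L=np.stack([ct*L[:,0]-st*L[:,2],L[:,1],st*L[:,0]+ct*L[:,2]],1)
        return sdf_hooponly(L)
    for nm,P in list(zip(names,Ps))+[("all",np.vstack(Ps))]:
        x=np.array(x0,float)
        for g in (30,15,10):
            m=abs(sd(P,x))<g
            x=least_squares(lambda y:sd(P[m],y),x,loss="soft_l1",f_scale=1.5,x_scale=[.01,.01,.01,.05,.05]).x
        print(nm,len(P),m.sum(),"c",np.round(x[:3],4),"yaw,tilt",np.round(x[3:],3),"e",np.round(np.median(abs(sd(P[m],x))),2))
    return x
E
python3 - <<'E'
from hoop import *
hoopfit("8",[.5303,-.2015,.219,.036,0])
E
```

```text
11.6167 pos [ 0.5292 -0.1532  0.2849] frame [  41.1 -396.2  284.9] F [-0.2 -0.1 -1.2] Fframe [-0.2 -0.1 -1.2] w 0.01010658494174461
scene 335 330 c [ 0.5323 -0.1994  0.2195] yaw,tilt [0.037 0.008] e 1.82
side 695 693 c [ 0.5313 -0.2162  0.2266] yaw,tilt [ 0.035 -0.003] e 1.24
all 1030 1023 c [ 0.5315 -0.2076  0.2177] yaw,tilt [0.034 0.002] e 0.95
```

View pics/side8.png

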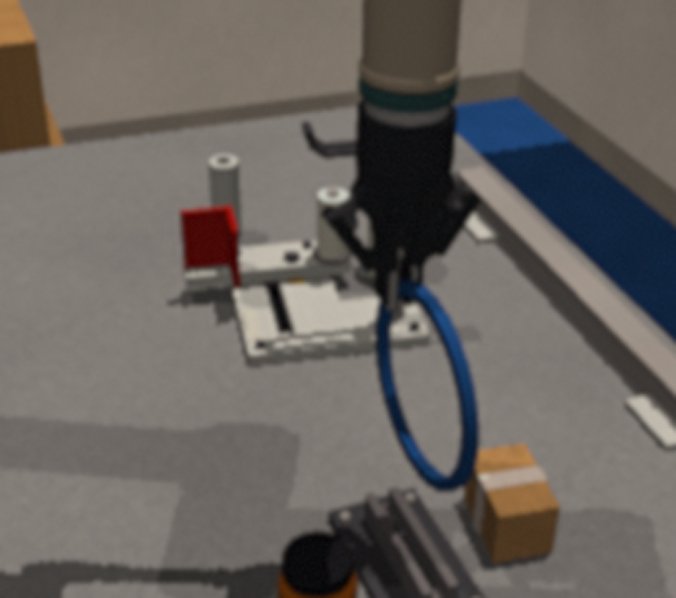

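>>> send_rows([
  {"dp": [-0.04,0.05,0.06],"rotation": [0,0,-0.03]},
  {"dp": [-0.1,0.15,0.06],"rotation": [0,0,-0.08]},
  {"dp": [-0.17,0.3,0.06],"rotation": [0,0,-0.14]},
  {"dp": [-0.25,0.47,0.06],"rotation": [0,0,-0.2]},
  {"dp": [-0.34,0.64,0.06],"rotation": [0,0,-0.26]},
  {"dp": [-0.42,0.82,0.06],"rotation": [0,0,-0.31]},
  {"dp": [-0.45,1,0.06],"rotation": [0,0,-0.344]},
])

```text
clock: 12.3
position: [0.4724, -0.0315, 0.2906]
ee_rot: [-0.001, 0.753, 0.658, -0.001]
contact_force: [0.1, -0.3, -2.9]
width: 0.0104
```

>>> send_rows([
  {"dp": [0,0.18,0],"rotation": [0,0,0]},
  {"dp": [0,0.36,0],"rotation": [0,0,0]},
  {"dp": [0,0.54,0],"rotation": [0,0,0]},
  {"dp": [0,0.72,0],"rotation": [0,0,0]},
  {"dp": [0,0.88,0],"rotation": [0,0,0]},
  {"dp": [0,1,0],"rotation": [0,0,0]},
])

```text
clock: 12.8
position: [0.4736, 0.089, 0.2907]
ee_rot: [-0.001, 0.752, 0.659, -0.0]
contact_force: [-0.7, -0.1, -2.3]
width: 0.0102
```

>>> send_rows([
  {"dp": [0,0.18,0],"rotation": [0,0,0]},
  {"dp": [0,0.36,0],"rotation": [0,0,0]},
  {"dp": [0,0.54,0],"rotation": [0,0,0]},
  {"dp": [0,0.72,0],"rotation": [0,0,0]},
  {"dp": [0,0.88,0],"rotation": [0,0,0]},
  {"dp": [0,0.97,0],"rotation": [0,0,0]},
  {"dp": [0,1,0],"rotation": [0,0,0]},
  {"dp": [0,1,0],"rotation": [0,0,0]},
])

```text
clock: 13.47
position: [0.4744, 0.2074, 0.2907]
ee_rot: [-0.0, 0.752, 0.659, -0.001]
contact_force: [0.2, 0.5, -2.2]
width: 0.0103
```

```bash
python3 st.py; python3 - <<'E'
from hoop import *
s=monitor.get_state(); print(s["ee_rot"])
p=s["position"]
hoopfit("9",[p[0]-.0065,p[1]-.048,p[2]-.065,-.1355,0])
p=eyes.get_image("wrist"); cv2.imwrite("pics/wrist9.png",p["color"][:,:,::-1]); np.savez("pics/wrist9.npz",**p)
E
```

```text
13.4667 pos [0.4744 0.2074 0.2907] frame [-61.9 -46.4 290.7] F [ 0.2  0.5 -2.2] Fframe [ 0.1  0.5 -2.2] w 0.010318761003980579
[-1.82286901e-05  7.52155627e-01  6.58985273e-01 -5.67955925e-04]
scene 416 408 c [0.4674 0.1537 0.2242] yaw,tilt [-0.132  0.005] e 1.38
side 369 368 c [0.4654 0.1412 0.2271] yaw,tilt [-0.18  -0.003] e 1.71
all 785 777 c [0.4672 0.1528 0.225 ] yaw,tilt [-0.134  0.005] e 1.21
```

View pics/side9.png

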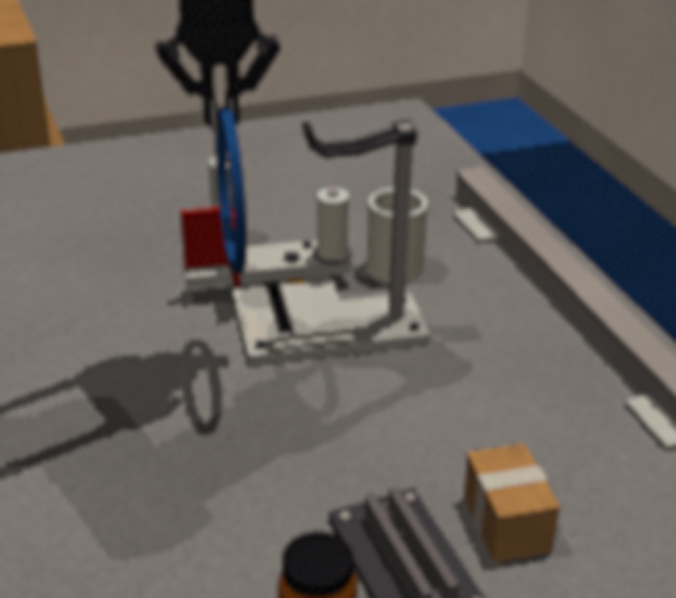

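View pics/scene9.png

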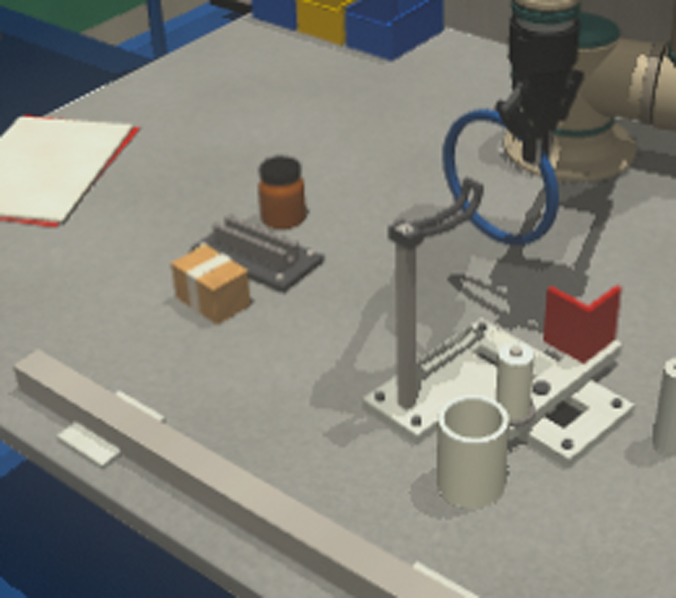

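View pics/wrist9.png

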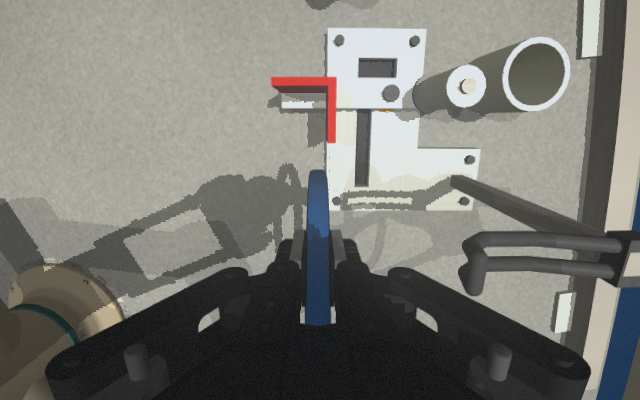

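```bash
python3 - <<'E'
from car import *
for n in ["wrist9","scene9","side9","wrist1"]:
    p=load(f"pics/{n}.npz"); Q=toloc(cloud(p).reshape(-1,3),FX)*1e3; c=p["color"].reshape(-1,3).astype(int)
    m=(Q[:,2]>238)&(Q[:,2]<285)&(Q[:,0]>15)&(Q[:,0]<125)&(abs(Q[:,1]+65)<30)&(c[:,2]<1.3*c[:,0]+5)
    q=Q[m]
    for a,b in [(20,35),(35,45),(45,60),(60,80),(80,120)]:
        k=q[(q[:,0]>a)&(q[:,0]<b)]
        if len(k)>8: print(n,a,b,len(k),"y",np.round(np.percentile(k[:,1],[3,50,97]),1),"z",np.round(np.percentile(k[:,2],[5,50,95]),1))
    if len(q): print("minx",np.percentile(q[:,0],2))
E
```

```text
wrist9 20 35 1245 y [-75.1 -60.8 -51.1] z [256.  274.8 277.5]
wrist9 35 45 150 y [-56.6 -52.3 -51. ] z [246.7 252.5 257.4]
wrist9 45 60 581 y [-76.6 -58.5 -51.2] z [245.6 249.2 250.6]
wrist9 60 80 909 y [-76.4 -60.4 -50.9] z [245.1 249.2 250.7]
wrist9 80 120 2208 y [-76.8 -59.7 -50.9] z [248.7 254.5 260. ]
minx 22.33652588608225
scene9 20 35 58 y [-75.1 -61.9 -52. ] z [255.1 268.  277.2]
scene9 35 45 28 y [-74.9 -66.6 -50.5] z [245.  251.8 257.3]
scene9 45 60 28 y [-76.1 -57.9 -50.5] z [243.2 247.3 249.9]
scene9 60 80 40 y [-74.6 -68.1 -50.8] z [241.5 247.5 251. ]
scene9 80 120 64 y [-74.6 -57.  -49.8] z [244.8 252.3 258.3]
minx 25.90264710464081
side9 20 35 45 y [-81.3 -76.2 -56.7] z [252.5 268.7 276.3]
side9 35 45 19 y [-79.9 -75.1 -56.4] z [243.8 250.4 255.1]
side9 45 60 30 y [-81.9 -74.7 -56.3] z [243.  246.7 249.4]
side9 60 80 48 y [-80.3 -75.3 -53.8] z [242.3 246.8 250.5]
side9 80 120 96 y [-80.8 -74.3 -55.1] z [245.  251.9 259. ]
minx 23.336283530970036
wrist1 20 35 3021 y [-75.9 -62.4 -51.1] z [254.8 271.6 277.2]
wrist1 35 45 344 y [-71.5 -68.9 -50.6] z [244.  250.4 256. ]
wrist1 45 60 456 y [-69.5 -53.7 -50.6] z [245.4 249.1 250.6]
wrist1 60 80 22 y [-77.  -53.1 -50.8] z [244.7 247.4 248.8]
minx 21.573100491171537
```

>>> send_rows([
  {"dp": [0.01,0.07,0],"rotation": [0,0,0]},
  {"dp": [0.02,0.17,0],"rotation": [0,0,0]},
  {"dp": [0.035,0.25,0],"rotation": [0,0,0]},
  {"dp": [0.037,0.272,0],"rotation": [0,0,0]},
  {"dp": [0.037,0.272,0],"rotation": [0,0,0]},
])

```text
clock: 14.03
position: [0.4795, 0.2408, 0.291]
ee_rot: [-0.0, 0.752, 0.659, 0.0]
contact_force: [-0.3, -0.7, -1.7]
width: 0.0105
```

>>> send_rows([
  {"dp": [0.05,-0.007,0],"rotation": [0,0,0]},
  {"dp": [0.15,-0.02,0],"rotation": [0,0,0]},
  {"dp": [0.25,-0.034,0],"rotation": [0,0,0]},
  {"dp": [0.35,-0.048,0],"rotation": [0,0,0]},
  {"dp": [0.45,-0.061,0],"rotation": [0,0,0]},
  {"dp": [0.55,-0.075,0],"rotation": [0,0,0]},
  {"dp": [0.65,-0.089,0],"rotation": [0,0,0]},
  {"dp": [0.75,-0.102,0],"rotation": [0,0,0]},
  {"dp": [0.826,-0.113,0],"rotation": [0,0,0]},
  {"dp": [0.826,-0.113,0],"rotation": [0,0,0]},
])

```text
clock: 14.87
position: [0.5808, 0.2257, 0.2906]
ee_rot: [0.0, 0.753, 0.658, 0.0]
contact_force: [0.4, -1.3, -1.8]
width: 0.0101
```

>>> send_rows([
  {"dp": [0.07,-0.01,0],"rotation": [0,0,0]},
  {"dp": [0.14,-0.019,0],"rotation": [0,0,0]},
  {"dp": [0.198,-0.027,0],"rotation": [0,0,0]},
  {"dp": [0.198,-0.027,0],"rotation": [0,0,0]},
  {"dp": [0.198,-0.027,0],"rotation": [0,0,0]},
])

```text
clock: 15.28
position: [0.6023, 0.2229, 0.291]
ee_rot: [-0.0, 0.753, 0.658, -0.0]
contact_force: [-0.7, -0.3, -2.3]
width: 0.0105
```

```bash
python3 st.py; python3 - <<'E'
from hoop import *
s=monitor.get_state()
p=s["position"]
x=hoopfit("10",[p[0]-.007,p[1]-.051,p[2]-.065,-.1355,0])
print("centre frame",toloc(x[None,:3],FX)*1e3)
E
```

```text
15.2833 pos [0.6023 0.2229 0.291 ] frame [ 62.7 -13.8 291. ] F [-0.7 -0.3 -2.3] Fframe [-0.6 -0.4 -2.3] w 0.010500411525981516
scene 417 416 c [0.5945 0.1681 0.2253] yaw,tilt [-0.137  0.002] e 1.04
side 312 306 c [0.5945 0.168  0.2248] yaw,tilt [-0.172  0.014] e 1.12
all 729 721 c [0.5947 0.1682 0.225 ] yaw,tilt [-0.138  0.002] e 1.07
centre frame [[ 62.55168307 -68.96416127 225.04999774]]
```

View pics/side10.png

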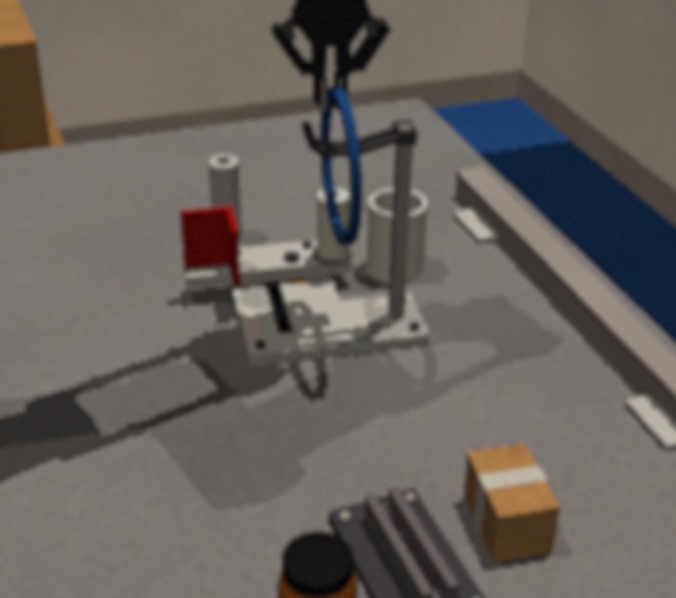

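View pics/scene10.png

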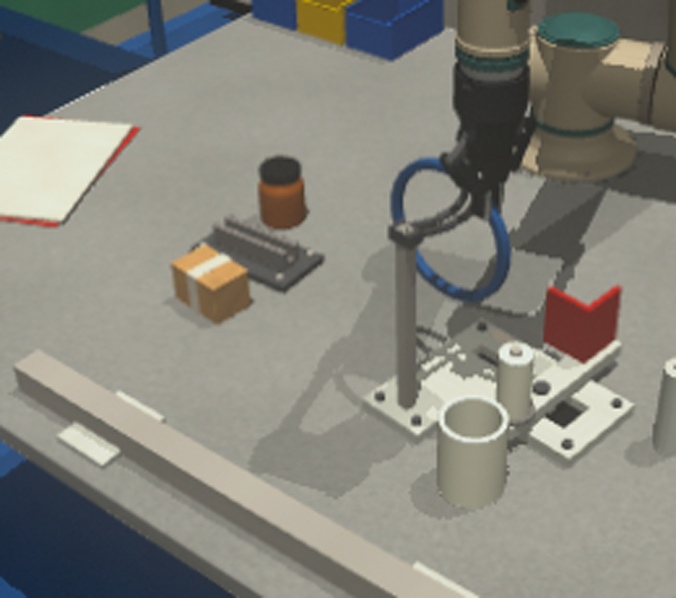

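>>> send_rows([
  {"dp": [0.004,0.029,-0.04],"rotation": [0,0,0]},
  {"dp": [0.004,0.029,-0.11],"rotation": [0,0,0]},
  {"dp": [0.004,0.029,-0.18],"rotation": [0,0,0]},
  {"dp": [0.004,0.029,-0.25],"rotation": [0,0,0]},
  {"dp": [0.004,0.029,-0.31],"rotation": [0,0,0]},
  {"dp": [0.004,0.029,-0.35],"rotation": [0,0,0]},
  {"dp": [0.004,0.029,-0.35],"rotation": [0,0,0]},
  {"dp": [0.004,0.029,-0.35],"rotation": [0,0,0]},
])

```text
clock: 16.05
position: [0.6025, 0.2264, 0.2487]
ee_rot: [-0.0, 0.753, 0.659, -0.0]
contact_force: [0.6, 0.0, -1.2]
width: 0.0104
```

>>> send_rows([
  {"dp": [0,0,-0.02],"rotation": [0,0,0]},
  {"dp": [0,0,-0.04],"rotation": [0,0,0]},
  {"dp": [0,0,-0.04],"rotation": [0,0,0]},
])

```text
clock: 16.3
position: [0.6026, 0.2264, 0.2441]
ee_rot: [0.0, 0.753, 0.659, -0.0]
contact_force: [-0.0, 0.9, -1.4]
width: 0.0104
```

>>> send_rows([
  {"dp": [0,0,-0.013],"rotation": [0,0,0]},
  {"dp": [0,0,-0.013],"rotation": [0,0,0]},
  {"dp": [0,0,-0.013],"rotation": [0,0,0]},
])

```text
clock: 16.55
position: [0.6026, 0.2264, 0.2428]
ee_rot: [0.0, 0.753, 0.659, 0.0]
contact_force: [-0.1, -0.7, -2.1]
width: 0.0103
```

>>> send_rows([
  {"dp": [0,0,-0.013],"rotation": [0,0,0]},
  {"dp": [0,0,-0.013],"rotation": [0,0,0]},
  {"dp": [0,0,-0.013],"rotation": [0,0,0]},
])

```text
clock: 16.8
position: [0.6026, 0.2264, 0.2411]
ee_rot: [-0.0, 0.753, 0.659, -0.0]
contact_force: [0.5, -0.4, -1.6]
width: 0.0099
```

>>> send_rows([
  {"dp": [0,0,-0.01],"rotation": [0,0,0]},
  {"dp": [0,0,-0.01],"rotation": [0,0,0]},
  {"dp": [0,0,-0.01],"rotation": [0,0,0]},
])

```text
clock: 17.05
position: [0.6028, 0.2264, 0.2405]
ee_rot: [0.0, 0.753, 0.659, 0.0]
contact_force: [-0.7, -0.1, 0.1]
width: 0.0104
```

>>> send_rows([
  {"dp": [0,0,-0.01],"rotation": [0,0,0]},
  {"dp": [0,0,-0.01],"rotation": [0,0,0]},
  {"dp": [0,0,-0.01],"rotation": [0,0,0]},
])

```text
clock: 17.3
position: [0.6029, 0.2263, 0.2401]
ee_rot: [0.001, 0.753, 0.659, 0.001]
contact_force: [-1.9, -1.1, 5.3]
width: 0.0104
```

```bash
python3 st.py; python3 - <<'E'
from hoop import *
s=monitor.get_state()
p=s["position"]
x=hoopfit("11",[p[0]-.007,p[1]-.053,p[2]-.065,-.1355,0])
print("centre frame",toloc(x[None,:3],FX)*1e3)
E
```

```text
17.3 pos [0.6029 0.2263 0.2401] frame [ 62.8 -10.3 240.1] F [-1.9 -1.1  5.3] Fframe [-1.7 -1.4  5.3] w 0.010399317209725631
scene 346 346 c [0.5948 0.1712 0.1754] yaw,tilt [-0.135 -0.004] e 1.11
side 301 301 c [0.5949 0.1704 0.1742] yaw,tilt [-0.189  0.022] e 1.23
all 647 646 c [0.5951 0.1713 0.1749] yaw,tilt [-0.135  0.001] e 1.22
centre frame [[ 62.58168382 -65.80909097 174.90249861]]
```

View pics/scene11.png

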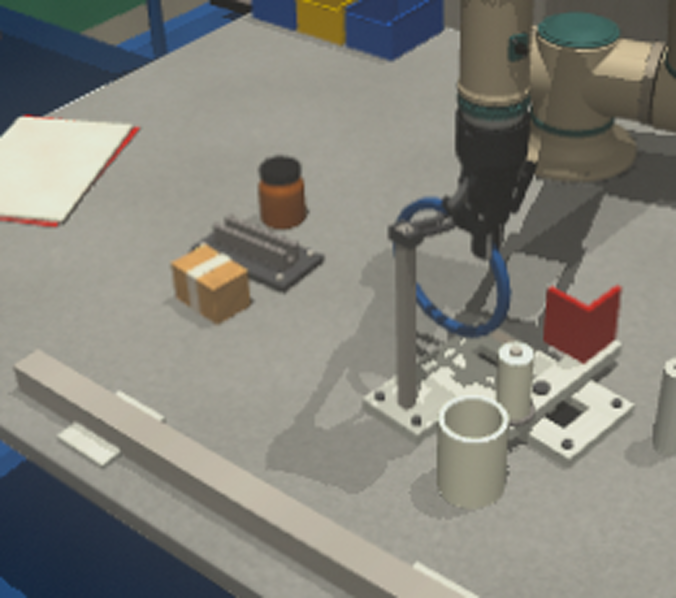

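View pics/side11.png

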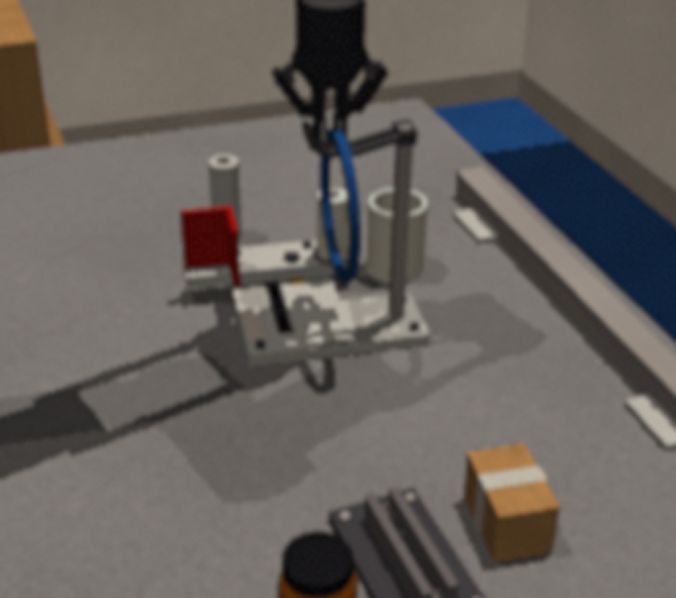

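>>> send_rows([
  {"dp": [0,0,0],"rotation": [0,0,0]},
  {"dp": [0,0,0],"rotation": [0,0,0]},
  {"dp": [0,0,0],"rotation": [0,0,0]},
  {"dp": [0,0,0],"rotation": [0,0,0]},
], fingers=0.55, grip_force=20)

```text
clock: 17.73
position: [0.6026, 0.2264, 0.2384]
ee_rot: [-0.0, 0.753, 0.659, -0.0]
contact_force: [-0.6, 0.2, 0.2]
width: 0.0192
```

>>> send_rows([
  {"dp": [0,0,0],"rotation": [0,0,0]},
  {"dp": [0,0,0],"rotation": [0,0,0]},
  {"dp": [0,0,0],"rotation": [0,0,0]},
  {"dp": [0,0,0],"rotation": [0,0,0]},
], fingers=0.2)

```text
clock: 18.07
position: [0.6026, 0.2264, 0.2387]
ee_rot: [-0.0, 0.753, 0.659, -0.0]
contact_force: [0.2, -0.9, -0.5]
width: 0.0342
```

```bash
python3 st.py; python3 - <<'E'
from hoop import *
s=monitor.get_state()
p=s["position"]
x=hoopfit("12",[p[0]-.007,p[1]-.053,p[2]-.065,-.1355,0])
print("centre frame",toloc(x[None,:3],FX)*1e3)
E
```

```text
18.0667 pos [0.6026 0.2264 0.2387] frame [ 62.6 -10.2 238.7] F [ 0.2 -0.9 -0.5] Fframe [ 0.3 -0.8 -0.5] w 0.03424394899934235
scene 356 356 c [0.5951 0.1715 0.1748] yaw,tilt [-0.139  0.003] e 1.02
side 302 302 c [0.5951 0.1703 0.1742] yaw,tilt [-0.188  0.025] e 1.43
all 658 652 c [0.5953 0.1711 0.1747] yaw,tilt [-0.135  0.005] e 1.21
centre frame [[ 62.80484237 -65.97278818 174.70694209]]
```

View pics/side12.png

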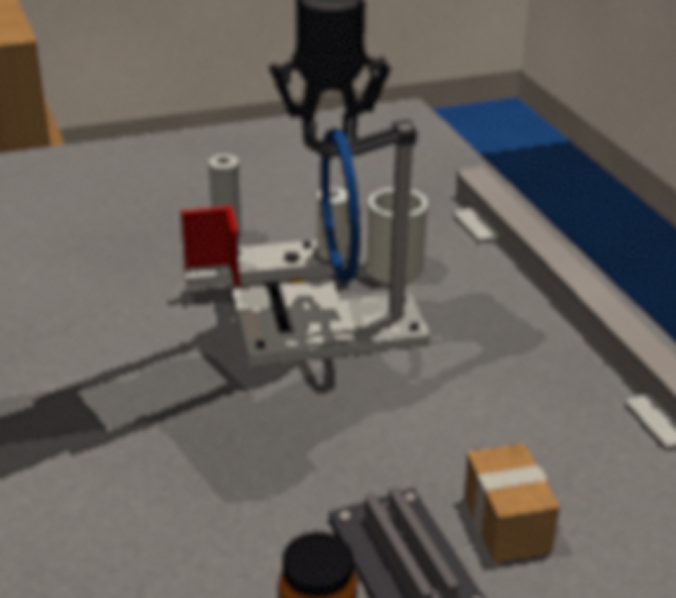

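Released and hanging still. Lift straight up, then back away.

>>> send_rows([
  {"dp": [0,0,0.06],"rotation": [0,0,0]},
  {"dp": [0,0,0.16],"rotation": [0,0,0]},
  {"dp": [0,0,0.3],"rotation": [0,0,0]},
  {"dp": [0,0,0.5],"rotation": [0,0,0]},
  {"dp": [0,0,0.7],"rotation": [0,0,0]},
  {"dp": [0,0,0.9],"rotation": [0,0,0]},
  {"dp": [0,0,0.9],"rotation": [0,0,0]},
])

```text
clock: 18.75
position: [0.6045, 0.2269, 0.3533]
ee_rot: [0.002, 0.753, 0.659, 0.005]
contact_force: [0.1, -0.3, 0.9]
width: 0.0343
```

>>> send_rows([
  {"dp": [-0.2,0,0],"rotation": [0,0,0]},
  {"dp": [-0.4,0,0],"rotation": [0,0,0]},
  {"dp": [-0.6,0,0],"rotation": [0,0,0]},
  {"dp": [-0.8,0,0],"rotation": [0,0,0]},
  {"dp": [-1,0,0],"rotation": [0,0,0]},
  {"dp": [-1,0,0],"rotation": [0,0,0]},
  {"dp": [-1,0,0],"rotation": [0,0,0]},
  {"dp": [-1,0,0],"rotation": [0,0,0]},
  {"dp": [-1,0,0],"rotation": [0,0,0]},
  {"dp": [-1,0,0],"rotation": [0,0,0]},
])

```text
clock: 19.58
position: [0.4835, 0.2264, 0.3464]
ee_rot: [0.0, 0.753, 0.658, -0.0]
contact_force: [-0.7, -0.5, 0.6]
width: 0.034
```

```bash
python3 st.py; python3 - <<'E'
from hoop import *
x=hoopfit("13",[.5953,.1711,.1747,-.1355,0])
print("centre frame",toloc(x[None,:3],FX)*1e3)
for n in ["scene","side"]: print(n,"carriage",carfit(load(f"pics/{n}13.npz"),115,29))
p=eyes.get_image("wrist"); cv2.imwrite("pics/wrist13.png",p["color"][:,:,::-1]); print("wrist",carfit(p,115,29))
a=load("pics/scene0.npz"); b=load("pics/scene13.npz")
print("table diff check",[ (nm, float(np.abs(a["color"][r0:r1,c0:c1].astype(int)-b["color"][r0:r1,c0:c1]).mean())) for nm,(c0,r0,c1,r1) in dict(core=(350,262,375,296),spare=(430,238,450,276),carton=(248,193,273,220),jar=(278,160,298,185)).items()])
E
```

```text
19.5833 pos [0.4835 0.2264 0.3464] frame [-55.4 -26.3 346.4] F [-0.7 -0.5  0.6] Fframe [-0.6 -0.6  0.6] w 0.03404948070334031
scene 454 454 c [0.5951 0.1716 0.175 ] yaw,tilt [-0.137 -0.001] e 1.13
side 303 300 c [0.5958 0.1714 0.1745] yaw,tilt [-0.143  0.012] e 1.3
all 757 754 c [0.5952 0.1718 0.1748] yaw,tilt [-0.135  0.001] e 1.14
centre frame [[ 62.57993565 -65.3819814  174.76449375]]
scene carriage (array([115.65879479,  27.82341014]), np.int64(1189), np.float64(1.288487823120711))
side carriage (array([114.69056593,  27.29012304]), np.int64(732), np.float64(1.1844985267508257))
wrist (array([114.50038736,  27.52457406]), np.int64(4052), np.float64(0.7972315433196506))
table diff check [('core', 0.8431372549019608), ('spare', 1.2043859649122808), ('carton', 1.6953086419753087), ('jar', 9.823333333333334)]
```

View pics/scene13.png

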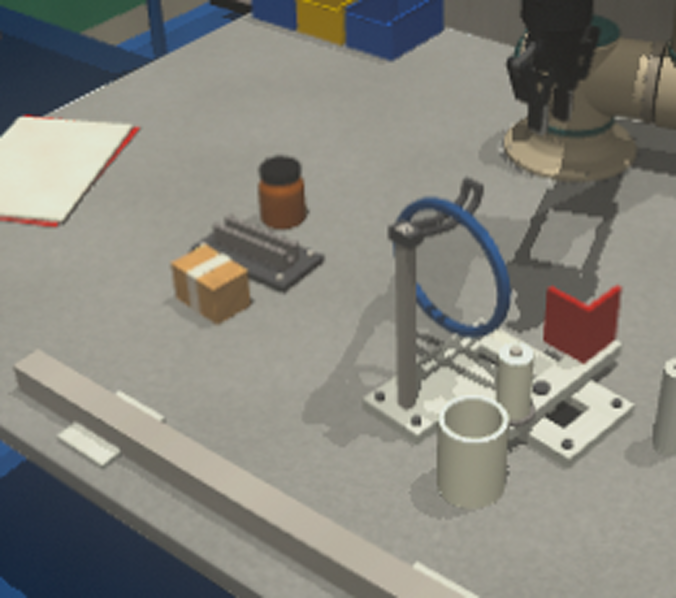

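View pics/side13.png

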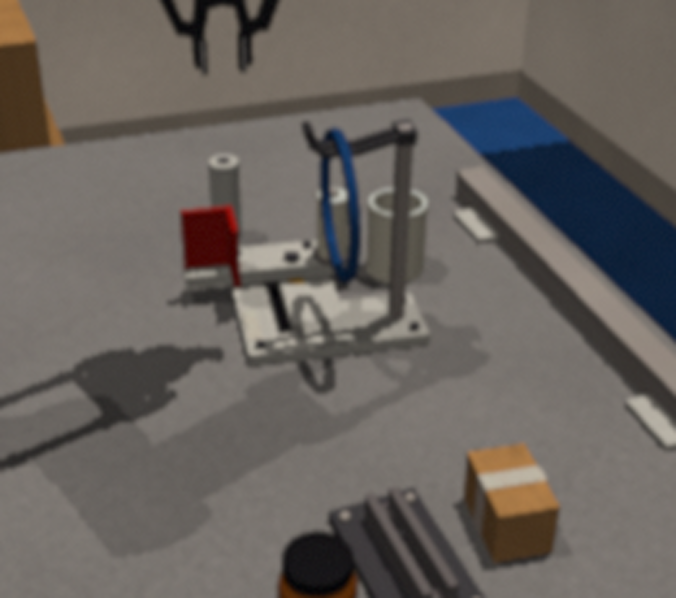

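```bash
python3 -c "
from rig import manip; print(manip.sign_off())"
```

```text
the job is handed in; nothing more can be done
None
```

The roller is parked in its holding notch, and the blue hoop hangs freely on the J-hook. I handed the job in at about 19.8 s of the 67 s allowed.

**Roller:** I pushed the carriage back to about 141 mm and across to the 30 mm stop, then let it down into the notch. After I let go it stayed parked. The final fits from the three cameras put it at 114.5–115.7 mm along the slot and 27.3–27.8 mm across. The across readings are slightly under the stated 28–30 mm, but within the roughly 2 mm camera calibration error. An earlier, closer wrist picture gave 28.0 mm.

**Hoop:** I gripped it by the side of the rim, lifted it out of the stand, threaded it over the hook tip and lowered it until it touched. After release its centre sat 2.6 mm from the seat along the hook and 0.4 mm sideways. It hung square and did not move between the pictures taken before and after I backed the arm away.

**Bystanders:** The core tube, spare roller and carton look unchanged between the first and last pictures. The jar's picture area did differ, because the hoop no longer stands in front of it. By eye it stands where it did.

**Forces and small disagreements:**
- The highest force I read was about 21 N, when the gripper linkage touched the red push plate at the cross stop.
- The wrist-camera estimate of the hoop's position was 6–7 mm off along the hoop's plane, so I used the two fixed cameras for it.

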